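Let out the sample stand by one hole and lay in the long copper bar

TASK

The sample stand of the resistance meter is still set for short bars. Pinch its spring button flush and draw the tube out, away from the fixed end, to the next hole; when the button has sprung out, prove the lock with a steady outward pull of about 14 N kept for a moment, then gently lay the copper bar in the two V rests between the end stops. The tube is thin and the button small: pinch lightly, feel for the click, never strain the tube hard against the button, and leave the other things on the bench alone.

Things in the scene. Friction and masses are not known exactly. Their poses are not given: they have to be found in the camera images.
- stand: Sample stand for bars, fixed to the bench: grey base plate 86 mm wide (x), 176 mm long (y), 14 mm high. Origin on the bench, directly below the snap button; z up, y along the telescoping tube from the fixed end towards the moving end, x square to it. A square tube runs along y, its axis 45 mm above the bench. The fixed pedestal with the first white V rest (end stop with black knob) stands at y = -68 to -108 mm, up to 102 mm high.
- extension (a joint): How far the outer tube with its moving end (foot, second white V rest, end stop with red knob) is drawn out along the stand's +y, m: 0 in the hole where it starts, grows outward. The next hole is 30 mm further out and is the last. Once the button is down the tube slides stiffly (friction about 4 to 5 N); in a hole it has about 1 mm of play either way, a little more under load.
- snap_button (a joint): How far the brass button is pressed in, m: 0 fully out, 0.005 flush with the outer tube, about 0.006 to 0.007 when held down under the tube wall between two holes. Spring: 1.5 N when out, 3 N when flush. Pressed flush, the dome rides under the edge of the hole within the first 5 mm of sliding (about 8 to 13 N along the tube); pressed less, it locks.
- button_tip (a point): Tip of the brass dome button (9 mm thick), 5 mm proud of the tube wall that looks to the stand's -x, 45 mm above the bench; axes as the stand's. It stays with the stand, it does not travel with the tube. With one hand: pinch the tube here, one finger on the button, the other on the opposite wall (40 mm over button and tube, 30 mm when flush; about 12 to 20 N), and draw the pinched tube along.
- outer_tube: Bright outer tube, 30 x 30 mm square, 2 mm wall, sliding on the fixed inner tube with the button; its axis is 45 mm above the bench, x = 0 of the stand. From the button it reaches 46 mm towards the fixed end and 94 mm towards the moving end at the start. Holes of 10.5 mm in its -x wall. Origin and axes as the stand's, shifted along y by the extension. Squeezed with more than 25 N a side it dents.
- button_dome: The brass dome as a body (origin and axes of the stand, shifted by the press); it carries the load of the tube when locked. A pull of 14 N on the tube, less the sliding friction, loads the locked dome with about 9 N, which proves the lock; it should carry more than 5.5 N and never more than 16 N.
- seat (a point): Point on the axis of a bar that lies in both V rests, midway between the end stops when the tube is let out to the next hole: 90 mm above the bench, 20 mm along y from the stand's origin. Axes as the stand's; the bar lies along y. The end stops are then 208 mm apart (178 mm at the start) and rise 12 mm above the bar's axis; the V rests are 90 degree V grooves, 18 mm long at each end, open upward.
- bar_middle (a point): Middle of the copper bar, a plain round bar 16 mm thick, 200 mm long, 0.36 kg, lying on the bench at the start (middle 8 mm up). Its x axis runs along the bar.
- copper_bar: The copper bar as a body; origin at the middle of its underside at the start.
- std_resistor: Green standard resistor can with terminals, 48 mm across, 69 mm high; leave alone. Origin at its foot.
- coil_3: White wire spool, 62 x 42 x 32 mm; leave alone. Origin at its foot.
- driver_blue: Blue screwdriver, 153 mm long, lying on the bench; leave alone. Origin at its underside.

How it is judged:
By the outcome, as a careful person would: the job done as asked, in the order asked, and still so for the second after the job is handed in, with the robot touching nothing.
It also fails if it takes over 64 s, if anything falls off the work surface, if the arm or the gripper's body presses on something with over 40 N, if the wrist force passes 120 N, or if a joint passes its speed limit or range.

ROBOT

A 6-joint arm with a two-finger parallel gripper is mounted at the origin on a cart in front of the work surface, level with it; the furniture and walls round the work are solid. World frame = base frame: x ahead of the robot, y to its left, z up, the work surface at z = 0. Lengths are in m, angles in rad, forces in N, time in s.
With the tool pointing down it reaches from about 0.225 to 0.875 m from the base axis. Payload 3.4 kg.
Tool frame: the origin (TCP) lies at the very end of the fingers, on their centre line; the grasp point (between the pads) lies 19 mm behind it; z points along the fingers, y is the direction in which the jaws open and shut (so a half turn about z gives the same grasp; the last joint's range is limited). The gripper opens to 85 mm and grips with 20 to 120 N. Pads are 22 mm wide; open, the fingers measure 114 mm over their backs; the gripper's body (76 mm by 85 mm) begins 54 mm behind the grasp point. The pads swing forward as they close: fully open they stand 13 mm farther back than shut.
Start: joints at [-1.389, 0.276, 1.505, -0, 1.361, -0.121], TCP at [0.171, -0.549, 0.231] pointing down, gripper open.
Joint ranges: [-2.89, 2.89], [-0.75, 2.08], [0.22, 2.7], [-1.18, 4.32], [0.11, 2.71], [-2.7, 2.7]. Speed limits (rad/s): [2.57, 2.57, 3.14, 3.14, 3.14, 3.14].

INTERFACE

Orientations are given as a unit quaternion [w, x, y, z].
In Python, from rig import manip, viewer, job gives the robot as it stands.
- The arm moves only by the shell command python3 -m crank 'ROWS' [OPENING] [FORCE]. ROWS is JSON, a list of rows, each a list of 6 numbers: the shift along the tool's x, y, z in m, then the turn, a rotation vector about the tool's x, y, z in degrees. In form: [[dx, dy, dz, rx, ry, rz], ...]. A call has 1 to 20 rows; each row is the pose to reach, as a shift and turn from the pose measured when the call began, along the tool's axes at that moment; what a row does not reach only later rows make up. A row lasts 1/8 s, in which the tool goes at most 62.5 mm and 10.7 degrees, less where a joint would pass 70% of its speed; a pose out of reach is approached as far as the arm can. A call with a gripper value outside its range is refused whole. OPENING is the opening, from 0 (shut) to 1 (fully open), set as the call begins (- or left out, the last holds). The fingers move at their own pace and stop on an object; FORCE is the grip in N (left out, the last holds). Time passes only in rows, so rows that repeat a pose let the fingers close. It gives the time, the measured TCP pose, the force and the opening at its end, in the units of the state.
- manip.get_state(): the state, without advancing time (a new reading comes with each control period).
- viewer.get_image(name): name is "scene" or "top" or "wrist"; returns a dict with "frame" (480x640x3 uint8, blue, green, red), "range_z" (480x640 float32, m along the optical axis (not along the pixel's ray), 0 where there is no reading), "intrinsics" (3x3 intrinsics, pixels), "world_from_camera" (4x4, takes a point from camera to world coordinates); the wrist camera has in their place "mount" (4x4, takes a point from camera to tool coordinates, whose origin is the TCP and whose axes are the flange's). Camera axes: x right, y up, looking along -z (the intrinsics and any distortion apply to the point x, -y, -z); pixel columns grow to the right and rows downward; lengths in m; the calibration is good to about 2 mm. A picture is of the moment at which its call begins: read the wrist's pose just before it.
- job.sign_off(): hands the job in, once; it reports no verdict.
The state is a dict: "clock": time; "qpos": joint angles; "qd": joint speeds; "effort": joint torques, N m; "position": TCP position; "ee_rot": TCP orientation; "contact_force": force on the tool from outside, world axes, zero at the start; "moment": the same for the moment, N m; "width": finger opening in m.
Only numpy, scipy, OpenCV 4.12 (cv2) and the standard library are available. Lean on these libraries where they do the work, as an engineer would, in place of code of your own. Each camera call takes 0.05 s, during which the arm holds its last target. There are 200 camera calls.

## Working session

There is one attempt and no reset: what is moved stays moved. The work goes in short steps, Python scripts to look and compute and a shell command to move; the robot and the scene stay as the last step left them, time stands still between calls to the robot, and variables do not carry over. Pictures are saved under pics/ and viewed, about 8 in all and at most 12, crops included, and the job is handed in when it is done.

```bash
ls; mkdir -p pics; python3 - <<'E'
from rig import manip, viewer
import cv2,numpy as np
s=manip.get_state();print(s)
for n in("top","scene"):
    d=viewer.get_image(n);np.savez(f"pics/{n}0.npz",**d);cv2.imwrite(f"pics/{n}0.png",d["frame"]);print(n,d["intrinsics"],d["world_from_camera"],[k for k in d])
E
```

```text
pics
{'clock': 0.0, 'qpos': array([-1.38898414e+00,  2.76582101e-01,  1.50616564e+00, -9.04716084e-06,
        1.36070631e+00, -1.21017672e-01]), 'qd': array([ 2.52715839e-04, -5.93528046e-05,  1.29460840e-03,  5.68793547e-05,
       -7.78286838e-04,  2.39916917e-03]), 'effort': array([-1.46032658e-04, -4.16784525e+01, -2.45802659e+01,  1.89800039e-05,
        1.09026051e-02,  3.28765111e-05]), 'position': array([ 0.17135997, -0.54829699,  0.23043412]), 'ee_rot': array([-9.30131826e-04,  9.88558073e-01,  1.50837896e-01, -3.27074495e-05]), 'contact_force': array([-0.5627078 , -0.05146509, -0.28013215]), 'moment': array([0.00456882, 0.02344206, 0.0115358 ]), 'width': 0.0853650507853715}
top [[570.94179823   0.         313.19515733]
 [  0.         570.94179823 241.67603409]
 [  0.           0.           1.        ]] [[-0.00648953  0.99950995 -0.03062263  0.47172137]
 [-0.99983182 -0.00596026  0.01734351  0.02065741]
 [ 0.01715249  0.03073003  0.99938054  1.07705449]
 [ 0.          0.          0.          1.        ]] ['frame', 'range_z', 'intrinsics', 'world_from_camera']
scene [[550.43073695   0.         323.35242759]
 [  0.         550.43073695 250.87453519]
 [  0.           0.           1.        ]] [[-8.07984516e-01  3.03477264e-01 -5.05037198e-01 -2.53550629e-04]
 [-5.89153509e-01 -4.04937992e-01  6.99230552e-01  7.41467225e-01]
 [ 7.69182563e-03  8.62511897e-01  5.05978322e-01  6.30217177e-01]
 [ 0.00000000e+00  0.00000000e+00  0.00000000e+00  1.00000000e+00]] ['frame', 'range_z', 'intrinsics', 'world_from_camera']
```

View pics/top0.png

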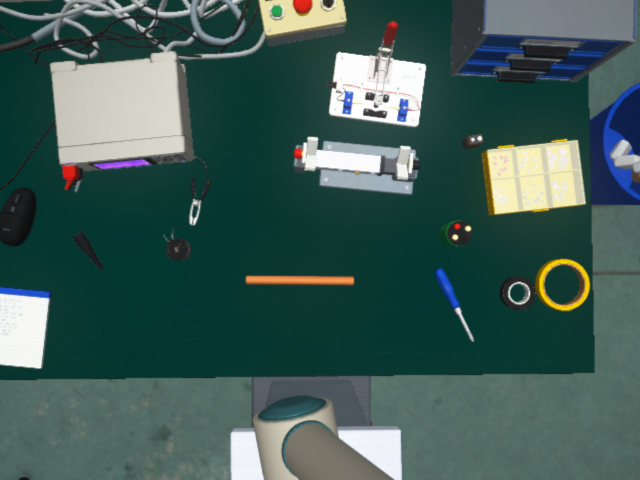

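View pics/scene0.png

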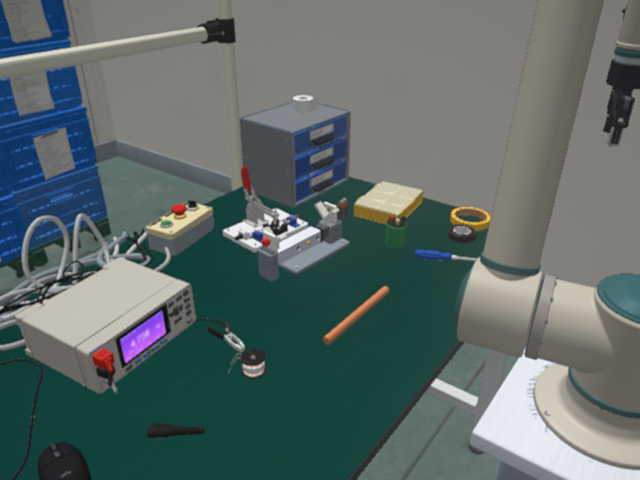

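```bash
cat > h.py <<'E'
import numpy as np,cv2
def cloud(d,T=None):
    K=d["intrinsics"];T=d["world_from_camera"] if T is None else T;z=d["range_z"]
    v,u=np.mgrid[:480,:640];p=np.stack([(u-K[0,2])/K[0,0]*z,-(v-K[1,2])/K[1,1]*z,-z],-1)
    return p@T[:3,:3].T+T[:3,3]
def ray(d,u,v,h,T=None):
    K=d["intrinsics"];T=d["world_from_camera"] if T is None else T
    r=T[:3,:3]@np.array([(u-K[0,2])/K[0,0],-(v-K[1,2])/K[1,1],-1]);c=T[:3,3]
    return c+r*(h-c[2])/r[2]
E
python3 - <<'E'
from h import *
for n in("top","scene"):
    d=np.load(f"pics/{n}0.npz");P=cloud(d);f=d["frame"];hsv=cv2.cvtColor(f,cv2.COLOR_BGR2HSV)
    x,y,z=P[...,0],P[...,1],P[...,2];ok=d["range_z"]>0
    def rect(m,t):
        q=P[m];r=cv2.minAreaRect((q[:,:2]*1000).astype(np.float32));print(n,t,len(q),np.round(r[0],1),np.round(r[1],1),round(r[2],2),"z",np.round(np.percentile(q[:,2],[5,50,95])*1000,1))
    bar=ok&(hsv[...,0]>5)&(hsv[...,0]<16)&(hsv[...,1]>120)&(hsv[...,2]>120)&(x<.45)&(x>.3)&(y>-.2)&(y<.3)
    rect(bar,"bar")
    reg=ok&(x>.5)&(x<.68)&(y>-.2)&(y<.1)
    rect(reg&(abs(z-.014)<.004)&(x<.64),"plate"); rect(reg&(abs(z-.060)<.004)&(x<.66),"tube")
    rect(reg&(z>.085)&(z<.115)&(x<.68),"high")
    br=reg&(hsv[...,0]>15)&(hsv[...,0]<30)&(hsv[...,1]>110)&(hsv[...,2]>90)
    vv,uu=np.nonzero(br);print("brass",list(zip(uu,vv))[:12],len(uu))
    if len(uu):
        u,v=uu.mean(),vv.mean();print(u,v,P[br].mean(0),ray(d,u,v,.045))
    red=reg&((hsv[...,0]<5)|(hsv[...,0]>174))&(hsv[...,1]>150)&(hsv[...,2]>90)&(y>0);rect(red,"red") if red.sum()>3 else 0
    # bar ray check
    vv,uu=np.nonzero(bar);(cx,cy),wh,a=cv2.minAreaRect(np.c_[uu,vv].astype(np.float32));print("barray",ray(d,cx,cy,.012),wh)
d=np.load("pics/top0.npz");cv2.imwrite("pics/crop1.png",cv2.resize(d["frame"][120:210,280:440],None,fx=5,fy=5,interpolation=cv2.INTER_CUBIC))
E
```

```text
top bar 853 [433.9  28.6] [200.7  14.9] 88.93 z [10.  14.1 17.8]
top plate 1389 [619.2 -75.8] [220.8  33.6] 84.54 z [10.9 13.6 16.7]
top tube 1267 [640.9 -74.7] [222.9  38.9] 86.89 z [56.7 59.7 62.8]
top high 867 [644.7 -73.8] [220.5  58.4] 85.16 z [ 86.5  95.6 103.3]
brass [(np.int64(302), np.int64(152)), (np.int64(356), np.int64(171)), (np.int64(357), np.int64(171)), (np.int64(355), np.int64(172)), (np.int64(356), np.int64(172)), (np.int64(357), np.int64(172)), (np.int64(358), np.int64(172)), (np.int64(356), np.int64(173)), (np.int64(357), np.int64(173)), (np.int64(358), np.int64(173))] 10
351.2 170.1 [ 0.63186548 -0.06698987  0.05199045] [ 0.63310568 -0.0671937   0.045     ]
top red 61 [664.   30.2] [30.4 12.8] 3.18 z [87.2 92.4 96.1]
barray [0.43383739 0.02813911 0.012     ] (107.06908416748047, 7.902769565582275)
scene bar 544 [436.4  30.1] [200.7  25.5] 89.3 z [11.5 15.7 18.2]
scene plate 812 [621.8 -70.8] [225.4  46.8] 85.63 z [11.2 15.2 17.3]
scene tube 652 [643.8 -69.8] [221.1  40. ] 84.7 z [57.1 60.8 63.3]
scene high 477 [644.2 -63.8] [208.8  58. ] 85.29 z [ 86.6  96.5 103.5]
brass [(np.int64(329), np.int64(209)), (np.int64(308), np.int64(241)), (np.int64(307), np.int64(242)), (np.int64(308), np.int64(242)), (np.int64(309), np.int64(242)), (np.int64(307), np.int64(243)), (np.int64(308), np.int64(243)), (np.int64(309), np.int64(243))] 8
310.625 238.125 [ 0.62997766 -0.08410689  0.05311659] [ 0.63861465 -0.09509576  0.045     ]
scene red 44 [651.9  33.6] [12.1 12.9] 68.35 z [83.9 90.8 95.4]
barray [0.43277223 0.03497445 0.012     ] (7.160436630249023, 80.48998260498047)
```

View pics/crop1.png

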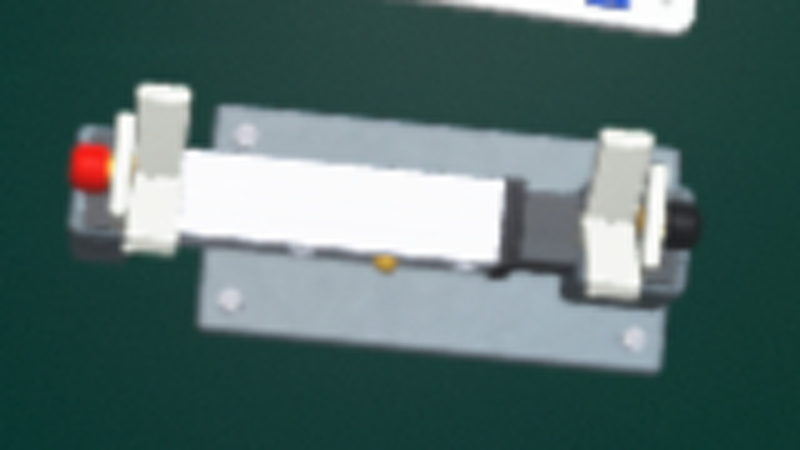

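```bash
cat >> h.py <<'E'
from scipy.spatial.transform import Rotation as R
def tool(s): 
    T=np.eye(4);q=s["ee_rot"];T[:3,:3]=R.from_quat(np.r_[q[1:],q[0]]).as_matrix();T[:3,3]=s["position"];return T
def rel(s,p,yaw_y,tilt=None):
    """shift/turn in tool axes to reach p (world), tool down, tool y axis at world angle yaw_y (deg)"""
    T=tool(s);a=np.radians(yaw_y);y=np.array([np.cos(a),np.sin(a),0]);z=np.array([0,0,-1.])
    G=np.c_[np.cross(y,z),y,z]
    return np.round(np.r_[T[:3,:3].T@(np.array(p)-T[:3,3]),R.from_matrix(T[:3,:3].T@G).as_rotvec(degrees=True)],4)
E
python3 - <<'E'
from h import *
from rig import manip
d=np.load("pics/top0.npz");print("button",ray(d,357.2,172.4,.045))
C=lambda u,v:(280+u/5,120+v/5)
for nm,pts,h in[("plate",[(219,104),(680,150),(661,371),(197,327)],.014),("tubetop",[(183,150),(503,179),(500,262),(178,235)],.060)]:
    q=np.array([ray(d,*C(*p),h) for p in pts]);print(nm,q[:,:2].round(4).tolist(),q.mean(0).round(4))
    for i,j in((1,0),(2,3)):
        e=q[j]-q[i];print(np.linalg.norm(e).round(4),"yaw",np.degrees(np.arctan2(-e[0],e[1])).round(2))
    for i,j in((3,0),(2,1)):
        e=q[j]-q[i];print(np.linalg.norm(e).round(4),"yawx",np.degrees(np.arctan2(e[1],e[0])).round(2))
s=manip.get_state();print(rel(s,[.62,-.06,.26],-4.8))
E
```

```text
button [ 0.62886484 -0.07807959  0.045     ]
plate [[0.6933, -0.0189], [0.6754, -0.192], [0.5922, -0.1839], [0.6095, -0.0101]] [ 0.6426 -0.1012  0.014 ]
0.174 yaw -5.9
0.1747 yaw -5.68
0.0843 yawx -6.01
0.0836 yawx -5.59
tubetop [[0.6672, -0.0042], [0.6563, -0.119], [0.6264, -0.1176], [0.6366, -0.0022]] [ 0.6466 -0.0607  0.06  ]
0.1153 yaw -5.39
0.1159 yaw -5.03
0.0307 yawx -3.73
0.0299 yawx -2.64
[ 5.73800e-01 -3.32400e-01 -2.88000e-02 -7.52000e-02 -6.80000e-02
 -6.78509e+01]
```

```bash
python3 -m crank '[[0.055,-0.03,-0.01,0,0,-6],[0.11,-0.06,-0.02,0,0,-12],[0.16,-0.095,-0.03,0,0,-18],[0.21,-0.125,-0.03,0,0,-25],[0.26,-0.155,-0.03,0,0,-32],[0.31,-0.185,-0.03,0,0,-39],[0.36,-0.215,-0.03,0,0,-45],[0.41,-0.24,-0.03,0,0,-51],[0.46,-0.27,-0.03,0,0,-57],[0.51,-0.3,-0.03,0,0,-63],[0.55,-0.32,-0.03,0,0,-67],[0.574,-0.332,-0.03,0,0,-67],[0.574,-0.332,-0.03,0,0,-67],[0.574,-0.332,-0.03,0,0,-67]]' 1 20; python3 - <<'E'
from rig import manip, viewer
import cv2,numpy as np
from h import *
s=manip.get_state();d=viewer.get_image("wrist");T=tool(s)@d["mount"]
np.savez("pics/w1.npz",T=T,**d);cv2.imwrite("pics/w1.png",d["frame"]);print(s["clock"],s["position"],T.round(3))
E
```

```text
clock: 1.85
position: [0.6195, -0.0608, 0.2607]
ee_rot: [-0.001, 0.741, 0.671, -0.0]
contact_force: [-0.3, -0.0, 0.5]
width: 0.0854
1.85 [ 0.61949486 -0.06078602  0.26068662] [[ 0.995  0.093  0.034  0.628]
 [-0.099  0.941  0.325  0.022]
 [-0.002 -0.326  0.945  0.405]
 [ 0.     0.     0.     1.   ]]
```

View pics/w1.png

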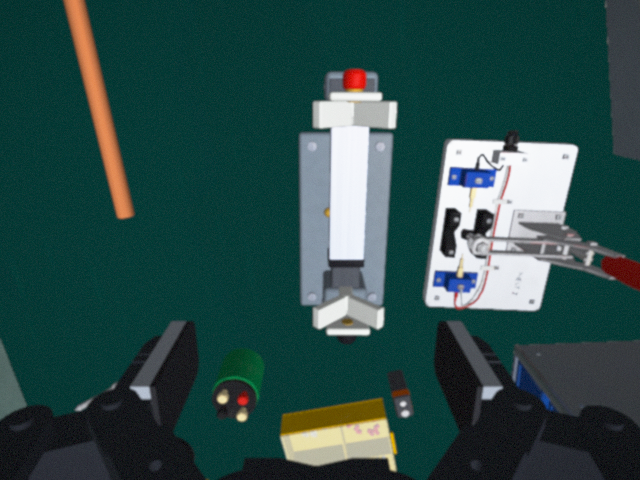

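```bash
python3 - <<'E'
from h import *
from rig import manip
d=dict(np.load("pics/w1.npz"));T=d["T"];P=cloud(d,T);f=d["frame"];hsv=cv2.cvtColor(f,cv2.COLOR_BGR2HSV)
m=(hsv[...,0]>12)&(hsv[...,0]<32)&(hsv[...,1]>110)&(hsv[...,2]>80);m[:200]=0;m[225:]=0;m[:,:315]=0;m[:,340:]=0
v,u=np.nonzero(m);print("brass",len(u),u.mean(),v.mean(),ray(d,u.mean(),v.mean(),.045,T))
x,y,z=[P[...,i] for i in range(3)]
reg=(d["range_z"]>0)&(x>.55)&(x<.70)&(y>-.21)&(y<.06)
for t,lo,hi in(("tube",.057,.063),("plate",.011,.017),("high",.085,.115)):
    q=P[reg&(z>lo)&(z<hi)]*1000;r=cv2.minAreaRect(q[:,:2].astype(np.float32));print(t,len(q),r,np.median(q[:,2]))
# tube edges per row: bright, between rows 130..255
tm=reg&(z>.057)&(z<.066)
L=[];Rr=[]
for vv in range(140,250,5):
    uu=np.nonzero(tm[vv,300:400])[0]+300
    L.append(ray(d,uu.min()-.5,vv,.06,T));Rr.append(ray(d,uu.max()+.5,vv,.06,T))
L=np.array(L);Rr=np.array(Rr)
for q in(L,Rr):
    k=np.polyfit(q[:,1],q[:,0],1);print("edge x=%.4f at y=-.078, yaw %.2f"%(np.polyval(k,-.078),-np.degrees(np.arctan(k[0]))),"y range",q[:,1].min(),q[:,1].max())
vv,uu=np.nonzero(tm);print("tube y ends",np.percentile(P[tm][:,1],[1,99]))
cp=(d["range_z"]>0)&(x>.66)&(x<.8)&(abs(y+.08)<.03)&(z>.004);print("clamp near x",np.percentile(x[cp&(hsv[...,1]<60)&(x>.68)],[0.5,2]),"bar")
bm=(hsv[...,0]>5)&(hsv[...,0]<16)&(hsv[...,1]>120)&(hsv[...,2]>120);bm[220:]=0;bm[:,150:]=0
vs,us=np.nonzero(bm);print("bar lower end",ray(d,*[float(c) for c in (us[vs==vs.max()].mean(),vs.max())],.008,T))
for p in((299,133),(392,133),(385,303),(300,304)):print(ray(d,*p,.014,T).round(4))
E
```

```text
brass 26 326.7307692307692 212.07692307692307 [ 0.62732764 -0.07804939  0.045     ]
tube 5915 ((645.9171752929688, -62.545654296875), (197.4117889404297, 39.726234436035156), 84.19013977050781) 61.12172838084179
plate 8286 ((641.8399047851562, -100.54814147949219), (175.4041748046875, 86.00389099121094), 84.13980102539062) 15.117829784388082
high 4850 ((644.9445190429688, -73.7627944946289), (219.87962341308594, 57.725738525390625), 84.20558166503906) 96.74900691956285
edge x=0.6290 at y=-.078, yaw -5.86 y range -0.10376065983751437 -0.014260048223847764
edge x=0.6593 at y=-.078, yaw -5.81 y range -0.10676549440479169 -0.017196348347085992
tube y ends [-0.15358689  0.03424354]
clamp near x [0.68013506 0.6805003 ] bar
bar lower end [ 0.42517996 -0.07451614  0.008     ]
[ 0.6089 -0.0101  0.014 ]
[ 0.6929 -0.0184  0.014 ]
[ 0.6788 -0.1905  0.014 ]
[ 0.5905 -0.183   0.014 ]
```

```bash
python3 - <<'E'
from h import *
from rig import manip
s=manip.get_state();print(rel(s,[.6440,-.0799,.10],-5.83),rel(s,[.6440,-.0799,.025],-5.83))
E
```

```text
[-0.0165  0.0266  0.1609 -0.0932 -0.0635  0.1381] [-0.0165  0.0267  0.2359 -0.0932 -0.0635  0.1381]
```

```bash
python3 -m crank '[[-0.0165,0.0266,0.02,-0.1,-0.06,0.14],[-0.0165,0.0266,0.07,-0.1,-0.06,0.14],[-0.0165,0.0266,0.12,-0.1,-0.06,0.14],[-0.0165,0.0266,0.16,-0.1,-0.06,0.14],[-0.0165,0.0266,0.16,-0.1,-0.06,0.14],[-0.0165,0.0266,0.185,-0.1,-0.06,0.14],[-0.0165,0.0266,0.21,-0.1,-0.06,0.14],[-0.0165,0.0266,0.236,-0.1,-0.06,0.14],[-0.0165,0.0266,0.236,-0.1,-0.06,0.14]]' 0.75 20; python3 - <<'E'
from rig import manip, viewer
import cv2,numpy as np
from h import *
s=manip.get_state();print(s["position"],rel(s,[.6440,-.0799,.025],-5.83),s["width"],s["contact_force"])
d=viewer.get_image("wrist");cv2.imwrite("pics/w2.png",d["frame"])
E
```

```text
clock: 3.02
position: [0.6435, -0.0804, 0.0254]
ee_rot: [-0.0, 0.742, 0.67, -0.0]
contact_force: [0.1, -0.7, -0.3]
width: 0.0642
[ 0.64351188 -0.0803821   0.02537548] [ 0.0005  0.0004  0.0004 -0.0437 -0.0027 -0.0429] 0.06417334755619482 [ 0.07407841 -0.66220249 -0.28581056]
```

View pics/w2.png

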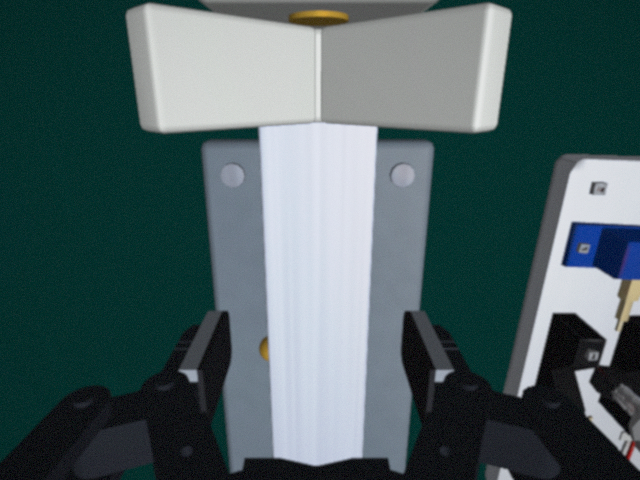

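```bash
python3 -m crank '[[0,0,0,0,0,0],[0,0,0,0,0,0],[0,0,0,0,0,0],[0,0,0,0,0,0],[0,0,0,0,0,0],[0,0,0,0,0,0],[0,0,0,0,0,0],[0,0,0,0,0,0]]' 0.3 20
```

```text
clock: 4.08
position: [0.644, -0.0808, 0.0286]
ee_rot: [0.001, 0.742, 0.67, 0.0]
contact_force: [-3.6, -0.2, 7.3]
width: 0.0297
```

```bash
python3 -m crank '[[0.001,0,0,0,0,0],[0.002,0,0,0,0,0],[0.003,0,0,0,0,0],[0.004,0,0,0,0,0],[0.005,0,0,0,0,0],[0.006,0,0,0,0,0],[0.007,0,0,0,0,0],[0.008,0,0,0,0,0]]'
```

```text
clock: 5.08
position: [0.6444, -0.0767, 0.0287]
ee_rot: [0.003, 0.742, 0.67, -0.002]
contact_force: [-1.5, -7.9, -2.5]
width: 0.0301
```

```bash
python3 -m crank '[[0.003,0,0,0,0,0],[0.005,0,0,0,0,0],[0.006,0,0,0,0,0],[0.007,0,0,0,0,0],[0.008,0,0,0,0,0],[0.009,0,0,0,0,0],[0.010,0,0,0,0,0]]'; python3 - <<'E'
from rig import manip, viewer
import cv2,numpy as np
d=viewer.get_image("wrist");cv2.imwrite("pics/w3.png",d["frame"])
E
```

```text
clock: 5.95
position: [0.6453, -0.0679, 0.0287]
ee_rot: [0.003, 0.742, 0.671, -0.003]
contact_force: [-0.9, -5.9, -2.1]
width: 0.0298
```

View pics/w3.png

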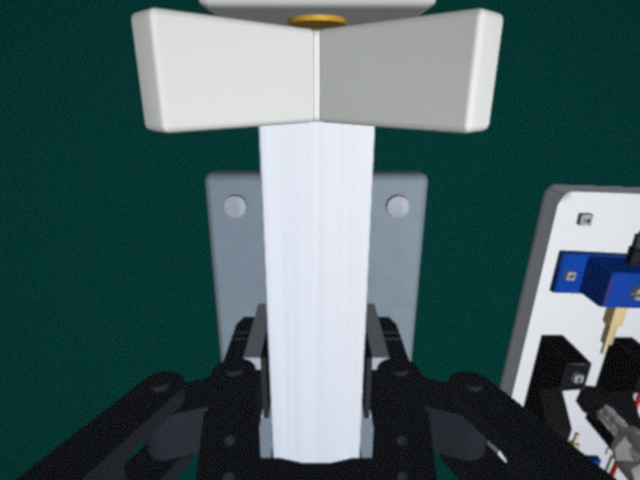

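```bash
python3 -m crank '[[0.003,0,0,0,0,0],[0.005,0,0,0,0,0],[0.007,0,0,0,0,0],[0.009,0,0,0,0,0],[0.011,0,0,0,0,0],[0.013,0,0,0,0,0],[0.014,0,0,0,0,0],[0.014,0,0,0,0,0]]'
```

```text
clock: 7.0
position: [0.6468, -0.0529, 0.0287]
ee_rot: [0.003, 0.742, 0.67, -0.002]
contact_force: [-0.6, 0.1, -2.3]
width: 0.0298
```

```bash
python3 -m crank '[[0.002,0,0,0,0,0],[0.003,0,0,0,0,0],[0.0035,0,0,0,0,0],[0.004,0,0,0,0,0],[0.0045,0,0,0,0,0]]'
```

```text
clock: 7.62
position: [0.6471, -0.05, 0.0287]
ee_rot: [0.004, 0.742, 0.671, -0.003]
contact_force: [-1.5, -8.2, -1.4]
width: 0.0297
```

```bash
python3 -m crank '[[0.001,0,0,0,0,0],[0.0015,0,0,0,0,0],[0.002,0,0,0,0,0],[0.0025,0,0,0,0,0],[0.003,0,0,0,0,0],[0.003,0,0,0,0,0]]'
```

```text
clock: 8.38
position: [0.6471, -0.0497, 0.0287]
ee_rot: [0.005, 0.741, 0.671, -0.005]
contact_force: [-1.5, -9.5, -1.7]
width: 0.0299
```

```bash
python3 -m crank '[[0.0015,0,0,0,0,0],[0.0025,0,0,0,0,0],[0.003,0,0,0,0,0],[0.0035,0,0,0,0,0],[0.004,0,0,0,0,0],[0.0043,0,0,0,0,0],[0.0045,0,0,0,0,0],[0.0045,0,0,0,0,0]]'
```

```text
clock: 9.38
position: [0.6472, -0.0494, 0.0287]
ee_rot: [0.007, 0.741, 0.671, -0.007]
contact_force: [-3.1, -14.8, -2.2]
width: 0.0294
```

```bash
python3 -m crank '[[0.0041,0,0,0,0,0],[0.0041,0,0,0,0,0],[0.0041,0,0,0,0,0],[0.0041,0,0,0,0,0],[0.0041,0,0,0,0,0],[0.0041,0,0,0,0,0]]'
```

```text
clock: 10.12
position: [0.6472, -0.0494, 0.0287]
ee_rot: [0.009, 0.741, 0.672, -0.01]
contact_force: [-3.0, -13.7, -1.9]
width: 0.0299
```

```bash
python3 -m crank '[[0.002,0,0,0,0,0],[0,0,0,0,0,0],[0,0,0,0,0,0]]'; python3 -m crank '[[0,0,0,0,0,0],[0,0,0,0,0,0],[0,0,0,0,0,0],[0,0,0,0,0,0]]' 0.75; python3 -m crank '[[-0.01,0,-0.04,0,0,0],[-0.03,0,-0.09,0,0,0],[-0.05,0,-0.15,0,0,0],[-0.07,0,-0.2,0,0,0],[-0.09,0,-0.22,0,0,0],[-0.09,0,-0.22,0,0,0]]'; python3 - <<'E'
from rig import manip, viewer
import cv2,numpy as np
from h import *
s=manip.get_state();d=viewer.get_image("wrist");T=tool(s)@d["mount"]
np.savez("pics/w4.npz",T=T,**d);cv2.imwrite("pics/w4.png",d["frame"]);print(s["clock"],s["position"])
E
```

```text
clock: 10.5
position: [0.6471, -0.0499, 0.0287]
ee_rot: [0.009, 0.741, 0.672, -0.01]
contact_force: [-1.0, -5.4, -2.4]
width: 0.0292
clock: 11.0
position: [0.6473, -0.0495, 0.0288]
ee_rot: [0.009, 0.741, 0.672, -0.01]
contact_force: [0.5, 0.3, 0.5]
width: 0.0639
clock: 11.75
position: [0.6398, -0.1343, 0.2534]
ee_rot: [0.011, 0.741, 0.671, -0.009]
contact_force: [1.1, -0.3, -0.8]
width: 0.0642
11.75 [ 0.63978793 -0.13429667  0.2533672 ]
```

View pics/w4.png

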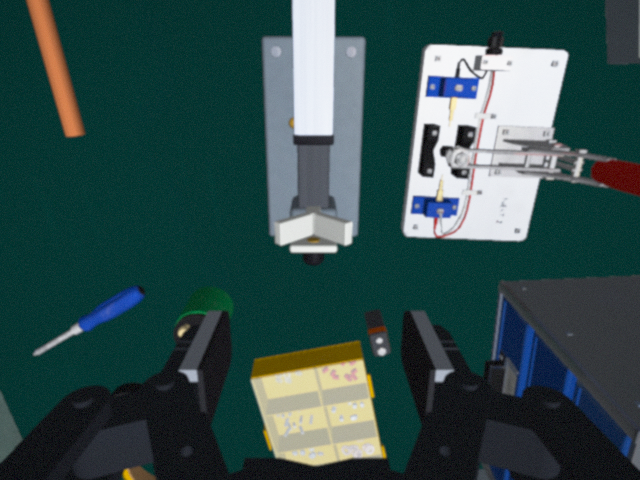

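```bash
python3 - <<'E'
from h import *
from rig import manip
s=manip.get_state();print(rel(s,[.434,0.0,.25],0))
E
```

```text
[ 1.1220e-01 -2.1700e-01 -2.0000e-03  0.0000e+00  1.5222e+00 -5.6533e+00]
```

```bash
python3 -m crank '[[0.028,-0.054,0,0,0.5,-2],[0.056,-0.108,0,0,1,-4],[0.084,-0.162,0,0,1.5,-5.6],[0.112,-0.217,0,0,1.5,-5.6],[0.112,-0.217,0,0,1.5,-5.6],[0.112,-0.217,0,0,1.5,-5.6]]' 0.5; python3 - <<'E'
from rig import manip, viewer
import cv2,numpy as np
from h import *
s=manip.get_state();d=viewer.get_image("wrist");T=tool(s)@d["mount"]
np.savez("pics/w5.npz",T=T,**d)
f=d["frame"];hsv=cv2.cvtColor(f,cv2.COLOR_BGR2HSV)
m=((hsv[...,0]>4)&(hsv[...,0]<18)&(hsv[...,1]>110)&(hsv[...,2]>80)).astype(np.uint8)
n,l,st,c=cv2.connectedComponentsWithStats(m);i=1+np.argmax(st[1:,4]);m=l==i;print(st[i])
v,u=np.nonzero(m);rows=np.arange(v.min()+8,v.max()-8,8)
pt=np.array([ray(d,u[v==r].mean(),r,.008,T) for r in rows]);k=np.polyfit(pt[:,1],pt[:,0],1)
e=[ray(d,u[v==r].mean(),r,.008,T) for r in(v.min(),v.max())]
print("ends",e,"len",np.linalg.norm(e[0]-e[1]),"mid",(e[0]+e[1])/2,"slope deg",np.degrees(np.arctan(k[0])),"x at mid",np.polyval(k,(e[0][1]+e[1][1])/2),np.std(pt[:,0]-np.polyval(k,pt[:,1])))
w=[np.ptp(u[v==r])+1 for r in rows];print(w)
P=cloud(d,T)[m&(d["range_z"]>0)];print("z",np.percentile(P[:,2],[5,50,95]),s["position"])
cv2.imwrite("pics/w5.png",f)
E
```

```text
clock: 12.55
position: [0.4339, 0.0004, 0.2472]
ee_rot: [-0.0, 0.707, 0.707, -0.0]
contact_force: [0.4, -0.1, 0.4]
width: 0.0429
[ 305   36   21  229 4068]
ends [array([0.43405483, 0.12846919, 0.008     ]), array([ 0.43063068, -0.07612326,  0.008     ])] len 0.20462109716510096 mid [0.43234275 0.02617296 0.008     ] slope deg 0.9349326677121432 x at mid 0.4321610926758819 0.00017042119237703965
[np.int64(19), np.int64(18), np.int64(19), np.int64(19), np.int64(19), np.int64(19), np.int64(19), np.int64(19), np.int64(18), np.int64(18), np.int64(18), np.int64(18), np.int64(18), np.int64(17), np.int64(17), np.int64(18), np.int64(17), np.int64(18), np.int64(18), np.int64(18), np.int64(17), np.int64(17), np.int64(17), np.int64(17), np.int64(17), np.int64(16), np.int64(16)]
z [0.00983537 0.01570521 0.01766452] [4.33899353e-01 3.92619113e-04 2.47225819e-01]
```

```bash
python3 - <<'E'
from h import *
from rig import manip
s=manip.get_state();print(rel(s,[.4323,0.0276,.004],-.93))
E
```

```text
[ 0.0277 -0.0022  0.2434 -0.025   0.014   0.9081]
```

```bash
python3 -m crank '[[0.0277,-0.0022,0.05,0,0,0.9],[0.0277,-0.0022,0.10,0,0,0.9],[0.0277,-0.0022,0.15,0,0,0.9],[0.0277,-0.0022,0.19,0,0,0.9],[0.0277,-0.0022,0.215,0,0,0.9],[0.0277,-0.0022,0.23,0,0,0.9],[0.0277,-0.0022,0.238,0,0,0.9],[0.0277,-0.0022,0.242,0,0,0.9],[0.0277,-0.0022,0.242,0,0,0.9]]'; python3 -c "
from rig import manip;from h import *
s=manip.get_state();print(rel(s,[.4323,0.0276,.004],-.93))"
```

```text
clock: 13.72
position: [0.4328, 0.0275, 0.0053]
ee_rot: [0.0, 0.713, 0.701, -0.0]
contact_force: [-0.4, -0.9, 0.3]
width: 0.0424
[ 0.0001 -0.0005  0.0013 -0.0117  0.0141 -0.009 ]
```

```bash
python3 -m crank '[[0,0,0,0,0,0],[0,0,0,0,0,0],[0,0,0,0,0,0],[0,0,0,0,0,0],[0,0,0,0,0,0],[0,0,0,0,0,0]]' 0.1 40;  python3 -m crank '[[0,0,-0.005,0,0,0],[0,0,-0.02,0,0,0],[0,0,-0.05,0,0,0],[0,0,-0.10,0,0,0],[0,0,-0.15,0,0,0],[0,0,-0.15,0,0,0],[0,0,-0.15,0,0,0]]'; python3 - <<'E'
from rig import manip, viewer
import cv2,numpy as np
from h import *
s=manip.get_state();d=viewer.get_image("wrist");T=tool(s)@d["mount"];np.savez("pics/w6.npz",T=T,**d)
t=viewer.get_image("scene")
cv2.imwrite("pics/w6.png",np.hstack([cv2.resize(d["frame"],(400,300)),cv2.resize(t["frame"],(400,300))]))
S=np.array([.6440,-.0799]);a=np.radians(-5.83);seat=S+.02*np.array([-np.sin(a),np.cos(a)]);print("seat",seat,rel(s,[*seat,.155],-5.83),s["position"])
E
```

```text
clock: 14.48
position: [0.4327, 0.0274, 0.0059]
ee_rot: [0.0, 0.713, 0.701, -0.0]
contact_force: [-1.4, 0.1, 6.2]
width: 0.014
clock: 15.35
position: [0.4315, 0.0276, 0.155]
ee_rot: [-0.001, 0.713, 0.701, -0.001]
contact_force: [-0.3, 0.5, -3.7]
width: 0.0141
seat [ 0.64603154 -0.06000345] [-8.4200e-02  2.1590e-01 -4.0000e-04 -1.0450e-01  1.6600e-02  4.9056e+00] [0.43148098 0.02762662 0.15496383]
```

View pics/w6.png

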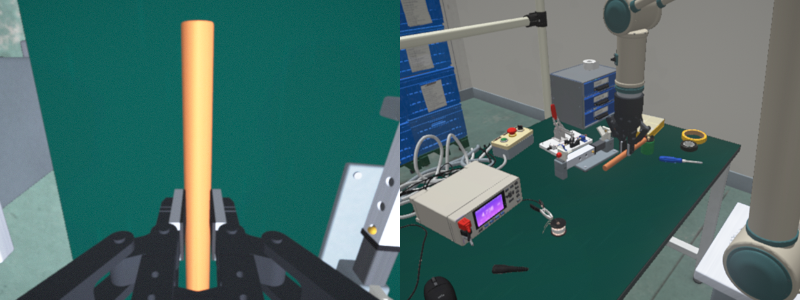

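```bash
cat > bar.py <<'E'
from h import *
def bar(d,T,pos):
    P=cloud(d,T);f=d["frame"];hsv=cv2.cvtColor(f,cv2.COLOR_BGR2HSV)
    m=((hsv[...,0]>4)&(hsv[...,0]<18)&(hsv[...,1]>90)&(hsv[...,2]>80)).astype(np.uint8)
    n,l,st,c=cv2.connectedComponentsWithStats(m);i=1+np.argmax(st[1:,4]);m=l==i;print(st[i])
    v,u=np.nonzero(m);out=[]
    for r in range(v.min()+6,v.max()-4,25):
        uu=np.sort(u[v==r]);c=uu[len(uu)//2];q=P[r,c-4:c+5].mean(0);out.append(q);print(r,uu.min(),uu.max(),q.round(4))
    out=np.array(out);k=np.polyfit(out[:,1],out[:,2],1);kx=np.polyfit(out[:,1],out[:,0],1)
    print("surface z at TCP y",np.polyval(k,pos[1])-pos[2],"pitch deg",np.degrees(np.arctan(k[0])),"dx/dy deg",np.degrees(np.arctan(kx[0])),"x at tcp",np.polyval(kx,pos[1])-pos[0],
     "end y-tcp",P[v.min()+2,int(u[v==v.min()].mean())]-pos)
E
python3 - <<'E'
from bar import *
d=dict(np.load("pics/w6.npz"));bar(d,d["T"],np.array([.4315,.0276,.155]))
E
```

```text
[ 290   32   53  435 8510]
38 290 341 [0.4297 0.1247 0.1796]
63 291 341 [0.4291 0.1197 0.1643]
88 291 341 [0.4289 0.1127 0.1648]
113 291 340 [0.4287 0.1055 0.1647]
138 292 340 [0.4285 0.098  0.1648]
163 293 339 [0.4286 0.0902 0.1651]
188 293 339 [0.4281 0.0821 0.1648]
213 293 339 [0.4282 0.0736 0.1647]
238 294 338 [0.4279 0.0648 0.1645]
263 294 338 [0.4288 0.062  0.18  ]
288 295 337 [0.4278 0.0463 0.1651]
313 296 336 [0.4275 0.0362 0.1647]
338 297 335 [0.4276 0.0259 0.1649]
363 297 336 [0.4274 0.015  0.165 ]
388 297 336 [0.4275 0.0037 0.1651]
413 297 335 [ 0.4268 -0.0085  0.1648]
438 298 334 [ 0.4269 -0.021   0.1649]
surface z at TCP y 0.010680917908926058 pitch deg 1.5330684948830535 dx/dy deg 0.9232729714198996 x at tcp -0.003927477342935137 end y-tcp [0.00213428 0.09964019 0.01075186]
```

```bash
python3 -m crank '[[-0.02,0.05,0,0,0,1],[-0.04,0.1,0,0,0,2.4],[-0.06,0.15,0,0,0,3.6],[-0.075,0.19,0,0,0,4.9],[-0.0842,0.216,0,0,0,4.9],[-0.0842,0.216,0.015,0,0,4.9],[-0.0842,0.216,0.033,0,0,4.9],[-0.0842,0.216,0.033,0,0,4.9],[-0.0842,0.216,0.033,0,0,4.9]]'; python3 - <<'E'
from rig import manip, viewer
from bar import *
s=manip.get_state();print(rel(s,[.6460,-.0600,.12],-5.83))
w=viewer.get_image("wrist");T=tool(s)@w["mount"];np.savez("pics/w7.npz",T=T,**w)
t=viewer.get_image("top");np.savez("pics/t7.npz",**t)
c=cv2.resize(t["frame"][130:200,270:430],(800,350),interpolation=cv2.INTER_CUBIC)
b=np.zeros((240,800,3),np.uint8);b[:,:320]=cv2.resize(w["frame"],(320,240));sc=viewer.get_image("scene")["frame"][180:300,220:400];b[:,400:760]=cv2.resize(sc,(360,240),interpolation=cv2.INTER_CUBIC)
cv2.imwrite("pics/t7.png",np.vstack([c,b]))
E
```

```text
clock: 16.58
position: [0.6447, -0.0597, 0.1196]
ee_rot: [-0.002, 0.742, 0.67, -0.002]
contact_force: [0.7, -0.5, -2.9]
width: 0.0139
[-1.000e-04  1.300e-03 -4.000e-04 -3.293e-01  1.110e-02  1.150e-02]
```

View pics/t7.png

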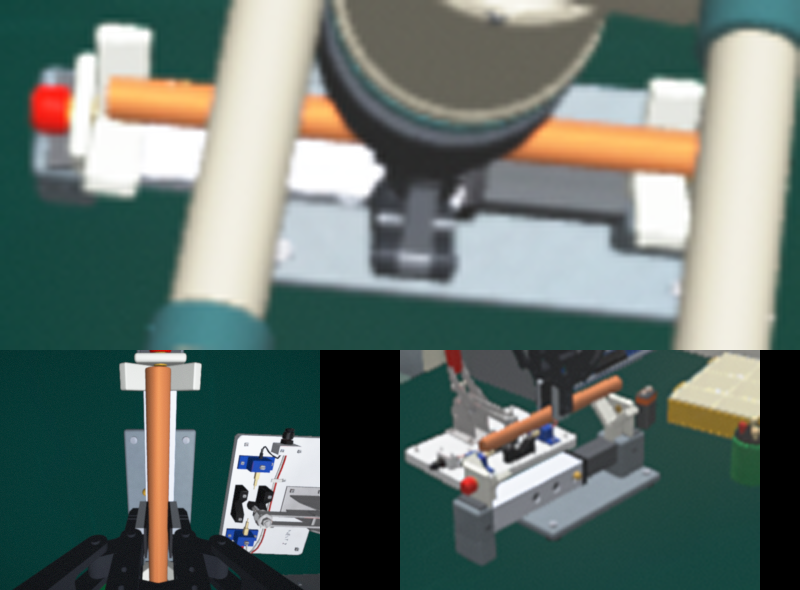

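```bash
python3 - <<'E'
from bar import *
t=dict(np.load("pics/t7.npz"));C=lambda u,v:(270+u/5,130+v*70/350)
ya=np.array([.1016,.9948,0]);o=np.array([.6440,-.0799,0])
f=t["frame"];hsv=cv2.cvtColor(f,cv2.COLOR_BGR2HSV)
print("rowprofile",[tuple(f[149,c]) for c in range(284,296)])
for nm,p,h in(("bar end",(107,98),.1215),("bar end z129",(107,90),.1295),("stop face top",(97,85),.102),("stop base",(97,150),.09)):
    q=ray(t,*C(*p),h);print(nm,q.round(4),"stand y",((q-o)@ya).round(4))
d=dict(np.load("pics/w7.npz"));pos=np.array([.6447,-.0597,.1196]);T=d["T"];bar(d,T,pos)
P=cloud(d,T);
for r in range(0,40,3):print(r,d["frame"][r,316],P[r,316].round(4),((P[r,316]-o)@ya).round(4))
E
```

```text
rowprofile [(np.uint8(129), np.uint8(167), np.uint8(226)), (np.uint8(235), np.uint8(244), np.uint8(246)), (np.uint8(254), np.uint8(254), np.uint8(254)), (np.uint8(253), np.uint8(254), np.uint8(253)), (np.uint8(223), np.uint8(234), np.uint8(235)), (np.uint8(186), np.uint8(213), np.uint8(220)), (np.uint8(201), np.uint8(217), np.uint8(227)), (np.uint8(150), np.uint8(191), np.uint8(240)), (np.uint8(107), np.uint8(185), np.uint8(253)), (np.uint8(102), np.uint8(186), np.uint8(253)), (np.uint8(104), np.uint8(189), np.uint8(253)), (np.uint8(104), np.uint8(189), np.uint8(254))]
bar end [0.6562 0.0397 0.1215] stand y 0.1202
bar end z129 [0.6573 0.0396 0.1295] stand y 0.1202
stop face top [0.6644 0.0435 0.102 ] stand y 0.1249
stop base [0.6441 0.0439 0.09  ] stand y 0.1232
[  291    32    51   435 18216]
38 292 340 [0.6551 0.0383 0.1306]
63 292 340 [0.6544 0.0317 0.1303]
88 293 339 [0.6537 0.0248 0.1305]
113 293 339 [0.653  0.0177 0.1307]
138 294 338 [0.6522 0.0103 0.1303]
163 294 338 [0.6514 0.0026 0.1302]
188 294 337 [ 0.6506 -0.0054  0.1306]
213 295 337 [ 0.6498 -0.0137  0.1305]
238 295 337 
[... 456 characters left out ...]
719 end y-tcp [0.01132855 0.09894141 0.01122899]
0 [ 14  26 207] [0.6565 0.0545 0.0953] 0.1349
3 [ 31  70 144] [0.6564 0.0537 0.094 ] 0.1342
6 [171 181 188] [0.6563 0.0516 0.1011] 0.132
9 [230 231 230] [0.6561 0.0502 0.1039] 0.1306
12 [241 242 241] [0.6561 0.0494 0.103 ] 0.1299
15 [241 243 241] [0.656  0.0486 0.1022] 0.1291
18 [238 240 238] [0.6559 0.0476 0.1031] 0.128
21 [215 216 214] [0.6558 0.0466 0.1033] 0.1271
24 [142 145 139] [0.6557 0.0461 0.1007] 0.1265
27 [ 84 129 150] [0.6556 0.0458 0.0961] 0.1262
30 [ 41 100 122] [0.6556 0.045  0.0947] 0.1254
33 [ 74 117 194] [0.6552 0.0397 0.1301] 0.1201
36 [ 98 151 238] [0.6551 0.0387 0.1314] 0.1192
39 [ 92 152 237] [0.655  0.0381 0.1299] 0.1185
```

```bash
python3 -m crank '[[0.0005,0.0013,0.005,0,0,0],[0.0005,0.0013,0.012,0,0,0],[0.0005,0.0013,0.018,0,0,0],[0.0005,0.0013,0.023,0,0,0],[0.0005,0.0013,0.027,0,0,0],[0.0005,0.0013,0.029,0,0,0],[0.0005,0.0013,0.029,0,0,0],[0.0005,0.0013,0.029,0,0,0]]'; python3 -m crank '[[0,0,0.0005,0,0,0],[0,0,0.001,0,0,0],[0,0,0.0015,0,0,0],[0,0,0.002,0,0,0],[0,0,0.002,0,0,0]]'
```

```text
clock: 17.73
position: [0.6471, -0.0596, 0.0921]
ee_rot: [-0.001, 0.742, 0.67, -0.001]
contact_force: [0.9, -0.7, -3.7]
width: 0.0143
clock: 18.35
position: [0.6471, -0.0596, 0.0901]
ee_rot: [-0.001, 0.742, 0.67, -0.001]
contact_force: [0.8, 0.3, -3.8]
width: 0.0141
```

```bash
python3 -m crank '[[0,-0.0007,0.0005,0,0,0],[0,-0.0007,0.001,0,0,0],[0,-0.0007,0.0013,0,0,0],[0,-0.0007,0.0016,0,0,0],[0,-0.0007,0.0018,0,0,0],[0,-0.0007,0.0018,0,0,0]]'; python3 -m crank '[[0,0,0.0003,0,0,0],[0,0,0.0006,0,0,0],[0,0,0.0009,0,0,0],[0,0,0.0012,0,0,0],[0,0,0.0012,0,0,0]]'
```

```text
clock: 19.1
position: [0.6464, -0.0595, 0.0884]
ee_rot: [-0.001, 0.742, 0.67, -0.001]
contact_force: [-0.5, -0.3, -3.1]
width: 0.0139
clock: 19.73
position: [0.6464, -0.0596, 0.0882]
ee_rot: [-0.0, 0.742, 0.67, -0.001]
contact_force: [-3.2, 1.2, 5.6]
width: 0.0138
```

```bash
python3 -m crank '[[0,0,0,0,0,0],[0,0,0,0,0,0],[0,0,0,0,0,0]]'; python3 -m crank '[[0,0,0,0,0,0],[0,0,0,0,0,0],[0,0,0,0,0,0],[0,0,0,0,0,0]]' 0.4 20; python3 -m crank '[[0,0,-0.01,0,0,0],[0,0,-0.03,0,0,0],[0,0,-0.06,0,0,0],[0,0,-0.11,0,0,0],[-0.02,-0.02,-0.15,0,0,0],[-0.06,-0.06,-0.17,0,0,0],[-0.1,-0.1,-0.17,0,0,0],[-0.1,-0.15,-0.17,0,0,0],[-0.1,-0.15,-0.17,0,0,0]]'; python3 - <<'E'
from rig import manip, viewer
from bar import *
s=manip.get_state();print(s["clock"],s["position"])
w=viewer.get_image("wrist");T=tool(s)@w["mount"]
t=viewer.get_image("top");np.savez("pics/t8.npz",**t)
sc=viewer.get_image("scene")
c=cv2.resize(t["frame"][130:200,270:430],(800,350),interpolation=cv2.INTER_CUBIC)
b=np.zeros((240,800,3),np.uint8);b[:,:320]=cv2.resize(w["frame"],(320,240));b[:,400:760]=cv2.resize(sc["frame"][180:300,220:400],(360,240),interpolation=cv2.INTER_CUBIC)
cv2.imwrite("pics/t8.png",np.vstack([c,b]))
ya=np.array([.1016,.9948,0]);o=np.array([.6440,-.0799,0]);xa=np.array([.9948,-.1016,0])
for n,d,T in(("top",t,t["world_from_camera"]),("wrist",w,T),("scene",sc,sc["world_from_camera"])):
    hsv=cv2.cvtColor(d["frame"],cv2.COLOR_BGR2HSV);P=cloud(d,T)
    m=(hsv[...,0]>4)&(hsv[...,0]<18)&(hsv[...,1]>100)&(hsv[...,2]>80)&(d["range_z"]>0)&(abs(P[...,2]-.09)<.02)&(abs((P-o)@xa)<.03)&(abs((P-o)@ya-.02)<.13)
    q=P[m]
    if len(q)>30:
        sy=(q-o)@ya;k=np.polyfit(sy,q[:,2],1);print(n,len(q),"stand y range",np.percentile(sy,[.5,99.5]).round(4),"x",np.median((q-o)@xa).round(4),"z90",np.percentile(q[:,2],90).round(4),"pitch",np.degrees(k[0]).round(2))
E
```

```text
clock: 20.1
position: [0.6464, -0.0596, 0.0882]
ee_rot: [-0.0, 0.742, 0.67, -0.001]
contact_force: [-2.6, 0.7, 3.2]
width: 0.0142
clock: 20.6
position: [0.6465, -0.0596, 0.0882]
ee_rot: [-0.0, 0.742, 0.67, -0.001]
contact_force: [0.5, -0.4, 0.2]
width: 0.0342
clock: 21.72
position: [0.484, -0.1434, 0.2596]
ee_rot: [-0.001, 0.743, 0.67, -0.001]
contact_force: [0.6, -0.1, -0.0]
width: 0.0339
21.725 [ 0.48395201 -0.14338894  0.25959983]
top 948 stand y range [-0.0775  0.1347] x 0.0004 z90 0.0988 pitch 0.11
wrist 4820 stand y range [-0.0784  0.0602] x -0.0027 z90 0.0993 pitch 0.1
scene 467 stand y range [-0.0746  0.1372] x -0.0044 z90 0.0991 pitch 0.14
```

View pics/t8.png

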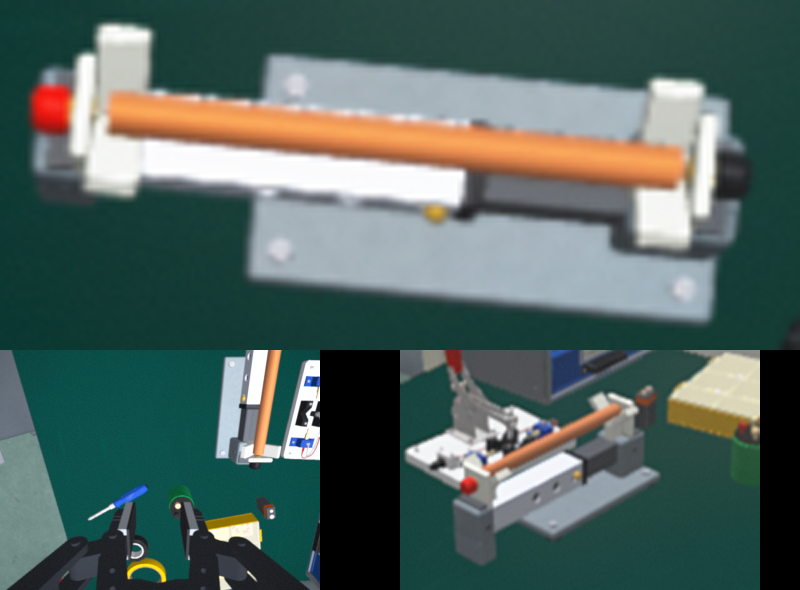

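```bash
python3 -m crank '[[0,0,0,0,0,0],[0,0,0,0,0,0]]'; python3 -c "
from rig import job;print(job.sign_off())"
```

```text
clock: 22.12
position: [0.4896, -0.144, 0.2593]
ee_rot: [0.001, 0.742, 0.671, -0.0]
contact_force: [-0.1, 0.5, -0.4]
width: 0.0337
the job is handed in; nothing more can be done
None
```

The stand is set to the next hole, the lock is proven and the copper bar lies in both V rests. I handed the job in at about 22 s.

- **Tube:** I pinched the button flush with a 20 N grip setting and drew the tube out until it locked. Total travel of the gripper was about 31 mm, including the play.
- **Lock:** I pulled outward at 13.7 to 14.8 N for about a second, and the tube moved less than 0.5 mm. Pictures afterwards showed the brass button sprung out.
- **Bar:** I lowered it into the rests until it touched at about 9 N, eased off and released. The last pictures show it in both V rests with a gap at each end stop. It lies level to about 0.1°, its top 98 to 99 mm up where 98 mm is right.

**Readings that disagreed:**
- The wrist camera placed the held bar up to 4 mm sideways of the jaws.
- The gripper read 14 mm on the 16 mm bar, so it probably held the bar slightly off its axis.
- In the last check the colour mask gave a bar length of about 212 mm from the top and scene views, because it ran over the brass at the ends. I therefore judged the end gaps from the picture. Before lowering, I had measured about 5 mm at the moving end.

I did not feel a separate click. I took the lock from the force rising at 31 mm and from the button showing in the pictures. I didn't move anything else on the bench.

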